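Drive the handle wedge home in the red hammer

TASK

The red-headed hammer has just been re-handled and its wooden wedge is only started in the slot on top. Pick up the orange-handled mallet, tap that wedge down with it until it stops moving, then stand the mallet upright back on the bench and let go. Touch the wedge only with the mallet, and leave the wedge of the blue-headed hammer as it is.

Things in the scene. Friction and masses are not known exactly. Their poses are not given: they have to be found in the camera images.
- mallet: Loose round mallet, 0.3 to 0.55 kg, standing on its head on the bench, handle up. Black rubber head 58 mm in diameter, 50 mm tall; its flat underside is the striking face. Orange round handle, 24 mm thick at its foot, 28 mm thick from 85 to 126 mm above the underside; 130 mm tall overall. Origin at the centre of the underside, z up along the handle.
- red_hammer: Fixed grey clamp block on a 110 by 80 mm steel base, holding a stubby hammer upright with its RED head on top: head 108 mm long (x), 42 mm wide (y), its top 138 mm above the bench, with the wooden handle's end and its slot in the middle. Origin on the bench under the middle. Red and blue hammers may stand in either order.
- wedge: Pale wood wedge, 28 (x) by 6 mm (y), upright in the RED hammer's slot. Origin: centre of its top face, z up. Its top starts 162 to 172 mm above the bench. It slides only straight down, resists with about 7 N at first and 12 N near the end, stays where left, and stops dead with its top 142 mm above the bench, 4 mm proud of the hammer head.
- other_wedge: The same kind of wedge in an identical clamped hammer with a BLUE head, same sizes and heights; origin at the centre of its top face. Not to be moved.

How it is judged (in metres and radians):
On the way, in this order (a step that is already met when the one before it is completed fails the run):
1. the mallet is lifted off the bench (height (world z) of mallet above 0.05 m), for 0.1 s.
2. the mallet bears on the wedge of the red hammer (contact force between mallet and wedge above 2 N).
3. that wedge is driven home (height (world z) of wedge below 0.146 m), for 0.1 s.
4. the mallet stands on the bench (height (world z) of mallet below 0.01 m and angle between mallet's own z axis and vertical below 0.17 rad), for 0.1 s.
At the end, for the whole second after the job is handed in: The red hammer's wedge is within 4 mm of its stop (its top less than 146 mm above the bench), and the mallet stands released and at rest on the bench, on its head, within 10 degrees of upright (all of step 4 and height (world z) of wedge below 0.146 m and linear speed of mallet below 0.02 m/s); the robot touches nothing.
It fails at once if the wedge is pushed by the gripper or arm instead of the mallet (contact force between any of the fingers, the arm and wedge above 2 N).
It fails at once if the blue hammer's wedge is moved more than 4 mm (distance of other_wedge from where it was at the start of the episode above 0.004 m).
It also fails if it takes over 51 s, if anything falls off the work surface, if the arm or the gripper's body presses on something with over 40 N, if the wrist force passes 120 N, or if a joint passes its speed limit or range.

ROBOT

A 6-joint arm with a two-finger parallel gripper is mounted at the origin on the work surface. World frame = base frame: x ahead of the robot, y to its left, z up, the work surface at z = 0. Lengths are in m, angles in degrees, forces in N, time in s.
With the tool pointing down it reaches from about 0.4 to 0.825 m from the base axis. Payload 7 kg.
Tool frame: the origin (TCP) lies at the very end of the fingers, on their centre line; the grasp point (between the pads) lies behind it (r.grasp_offset is the z of the grasp point in the tool frame, in m); z points along the fingers, y is the direction in which the jaws open and shut (so a half turn about z gives the same grasp; the last joint's range is limited). The gripper opens to 88 mm and grips with 3 to 60 N. Pads are 19 mm wide; open, the fingers measure 130 mm over their backs; the gripper's body (78 mm by 193 mm) begins 47 mm behind the grasp point.
Start: joints at [-55.457, 20.546, 0.682, 0, -70.136, -16.507], TCP at [0.209, -0.642, 0.227] pointing down, gripper open.
Joint ranges: [-176.03, 176.03], [-82.01, 121.73], [-58.28, 71.71], [-173.87, 95.51], [-174.79, -0.11], [-173.66, 173.66]. Speed limits (degrees/s): [136.94, 136.94, 172.46, 180, 180, 180].

INTERFACE

Orientations are given as [roll, pitch, yaw] about the fixed x, y, z axes, in that order (R = Rz(yaw) Ry(pitch) Rx(roll)).
In Python, from plant import r gives the robot as it stands. The module is installed in compiled form; this text tells all that it offers.
- The arm moves only by the tool servo_tool, never from a script. Its argument "targets" is a list of rows, each an object of numbers: "dx", "dy", "dz": the shift along the world's x, y, z in cm; "spin": the turn about the world's z in rad; "grip": the opening in per cent of the stroke, from 0 (shut) to 100 (fully open). A call has exactly 10 rows; each row is the pose to reach, as a shift and turn from the pose commanded when the call began; what a row does not reach only later rows make up. A row lasts 1/12 s, in which the tool goes at most 41.7 mm and 7.16 degrees, less where a joint would pass 70% of its speed; a pose out of reach is approached as far as the arm can. A call with a gripper value outside its range is refused whole. The fingers move at their own pace and stop on an object; "squeeze" is the grip in N (left out, the last holds). Time passes only in rows, so rows that repeat a pose let the fingers close, or fill a call up. It gives the time, the measured TCP pose, the force and the opening at its end, in the units of the state.
- r.get_state(): the state, without advancing time (a new reading comes with each control period).
- r.capture(name): name is "scene" or "side" or "wrist"; returns the picture (384x512x3 uint8, blue, green, red); there is no depth.
- r.get_calibration(name): a dict with "K" (3x3 intrinsics, pixels), "extrinsics" (4x4, takes a point from camera to world coordinates). Camera axes: x right, y down, z forward; pixel columns grow to the right and rows downward; lengths in m; the calibration is good to about 2 mm. A picture is of the moment at which its call begins: read the wrist's pose just before it. get_calibration takes no time and is no camera call; for the wrist camera it gives the pose at the moment of the call.
- r.close_job(): hands the job in, once; it reports no verdict.
Trained networks look in the newest picture that a camera, given by its name, has taken for a name from the list of things; names that differ only in an ending like _2 or _b are one class to them, and where a whole thing is asked for, a point or a joint stands for the part that bears it (a point fixed in the world has none). Each returns a list of dicts, best first, with "p" (0 to 1); they miss things now and then, are a little off and sometimes report something else, mostly with a low value. They report only what shows in the picture. A call takes as long as a camera call.
- r.cut_out(name, camera): "mask" (384x512 bool, what is visible of it) and "extent" ([left, top, right, bottom] in pixels, round what is visible of it).
The state is a dict: "time_s": time; "joints": joint angles; "qd": joint speeds; "joint_torque": joint torques, N m; "tcp_pos": TCP position; "eef_rot": TCP orientation; "contact_force": force on the tool from outside, world axes, zero at the start; "moment": the same for the moment, N m; "gripper_width": finger opening in m.
Only numpy, scipy, OpenCV 4.12 (cv2) and the standard library are available. Lean on these libraries where they do the work, as an engineer would, in place of code of your own. Each camera call takes 0.05 s, during which the arm holds its last target. There are 200 camera calls.

## Working session

There is one attempt and no reset: what is moved stays moved. The work goes in short steps, Python scripts to look and compute and a tool call to move; the robot and the scene stay as the last step left them, time stands still between calls to the robot, and variables do not carry over. Pictures are saved under pics/ and viewed, about 8 in all and at most 12, crops included, and the job is handed in when it is done.

Besides the shell and the picture viewer there is one more tool, called after "Emit:" as a command line: name --argument value ..., lists and objects as JSON in quotes. servo_tool: Moves the arm, as the interface text tells. Its arguments: {"type":"object","properties":{"targets":{"type":"array"},"squeeze":{"type":"number"}},"required":["targets"]}

```bash
mkdir -p pics; cat > h.py <<'E'
import numpy as np, cv2
from plant import r
def look(cam, names):
    img=r.capture(cam); c=r.get_calibration(cam); out={}
    for n in names:
        out[n]=r.cut_out(n,cam)[:3]
    return img,c,out
def ray(c,u,v):
    K=np.array(c["K"]);E=np.array(c["extrinsics"])
    d=E[:3,:3]@np.linalg.solve(K,[u,v,1.]); return E[:3,3],d
def atz(c,u,v,z):
    o,d=ray(c,u,v); return o+d*(z-o[2])/d[2]
def proj(c,p):
    E=np.linalg.inv(np.array(c["extrinsics"])); q=np.array(c["K"])@(E[:3,:3]@np.array(p)+E[:3,3]); return q[:2]/q[2]
E
python3 - <<'E'
from h import *
s=r.get_state(); print(s["time_s"],s["tcp_pos"],s["eef_rot"],s["gripper_width"],r.grasp_offset)
for cam in("scene","side"):
    img,c,o=look(cam,["mallet","wedge","red_hammer"])
    cv2.imwrite(f"pics/{cam}0.png",img)
    print(cam,np.round(c["extrinsics"],3).tolist())
    for n in o:
        for d in o[n]: print(n,round(d["p"],2),d["extent"])
E
```

```text
0.0 [ 0.20882608 -0.64136664  0.22561783] [ 1.79904721e+02 -7.17057197e-03 -1.61970697e+02] 0.08781858289907117 -0.0188
scene [[-0.687, 0.604, -0.404, 0.889], [0.727, 0.564, -0.392, 0.33], [-0.009, -0.563, -0.826, 0.825], [0.0, 0.0, 0.0, 1.0]]
mallet 0.9 [189.4, 143.1, 206.2, 182.9]
red_hammer 0.78 [296.3, 254.7, 357.8, 319.0]
side [[-0.939, -0.183, 0.292, 0.336], [-0.344, 0.555, -0.758, 0.546], [-0.023, -0.812, -0.584, 0.537], [0.0, 0.0, 0.0, 1.0]]
mallet 0.89 [278.5, 138.5, 301.9, 185.4]
wedge 0.68 [168.8, 252.2, 186.9, 270.2]
red_hammer 0.92 [144.4, 248.1, 232.7, 353.6]
```

View pics/scene0.png

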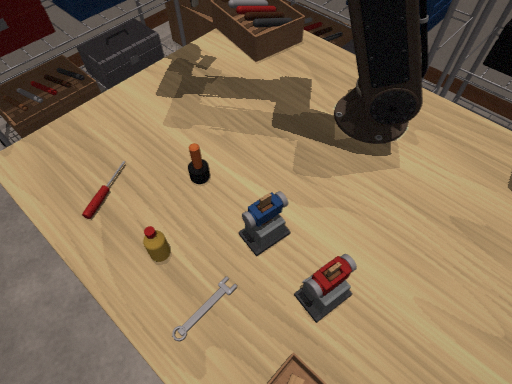

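View pics/side0.png

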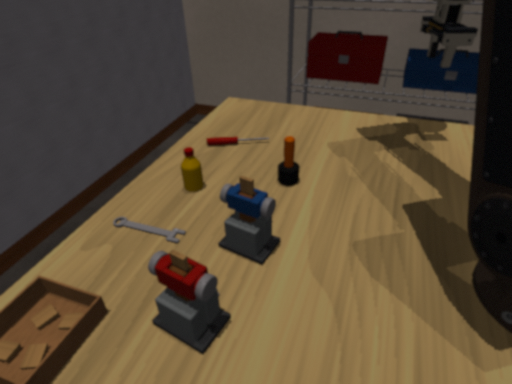

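The scene view shows the mallet at about (199,165), the blue hammer at (265,220) and the red hammer at (325,285). The side view shows the mallet at (289,163), the blue hammer at (250,220) and the red hammer at (190,300), with its wedge at (179,263). Next I triangulate.

```bash
python3 - <<'E'
from h import *
C={};top={}
for cam in("scene","side"):
    img,c,o=look(cam,["mallet","wedge","red_hammer"]); C[cam]=c
    m=o["mallet"][0]["mask"]; ys,xs=np.nonzero(m)
    k=ys.min(); u=xs[ys<=k+2].mean(); print(cam,"mallet top z.13:",atz(c,u,k+2,.13), "mask mean z.05",atz(c,xs.mean(),ys.mean(),.055))
    b=ys.max(); print("  bottom row",u,b, atz(c,xs[ys>b-3].mean(),b,0))
    for d in o["wedge"]:
        y,x=np.nonzero(d["mask"]); print("wedge",d["p"],d["extent"],atz(c,x.mean(),y.mean(),.155))
    for d in o["red_hammer"]: y,x=np.nonzero(d["mask"]);print("red",d["p"],d["extent"],atz(c,x.mean(),y.mean(),.1))
    # red head colour
    hsv=cv2.cvtColor(img,cv2.COLOR_BGR2HSV); e=[int(t) for t in o["red_hammer"][0]["extent"]]
    R=np.zeros(m.shape,np.uint8); R[e[1]:e[3]+1,e[0]:e[2]+1]=1
    q=((hsv[...,0]<6)|(hsv[...,0]>174))&(hsv[...,1]>150)&(R>0)
    y,x=np.nonzero(q); print("redhead",atz(c,x.mean(),y.mean(),.125))
    cr=img[max(e[1]-60,0):e[3]+1,e[0]-90:e[2]+20]; cv2.imwrite(f"pics/{cam}c.png",cv2.resize(cr,None,fx=4,fy=4,interpolation=cv2.INTER_CUBIC)[:600,:800]); print("crop origin",e[0]-90,max(e[1]-60,0))
E
```

```text
scene mallet top z.13: [ 0.53589991 -0.22340302  0.13      ] mask mean z.05 [ 0.54118707 -0.21790048  0.055     ]
  bottom row 194.1 183 [ 0.55580504 -0.20552604  0.        ]
wedge 0.42 [329.8, 263.9, 337.1, 273.6] [0.57738704 0.24745176 0.155     ]
red 0.84 [297.6, 252.3, 357.2, 321.8] [0.596142   0.25452939 0.1       ]
redhead [0.57794698 0.2489637  0.125     ]
crop origin 207 192
side mallet top z.13: [ 0.54229971 -0.21966303  0.13      ] mask mean z.05 [ 0.5409829  -0.21591835  0.055     ]
  bottom row 288.5 186 [ 0.53435172 -0.19871627  0.        ]
wedge 0.81 [169.4, 247.7, 188.9, 271.9] [0.57764098 0.24819904 0.155     ]
red 0.77 [143.5, 251.8, 232.6, 356.1] [0.55808509 0.27334361 0.1       ]
redhead [0.57699372 0.25527086 0.125     ]
crop origin 53 191
```

Emit:
servo_tool --targets '[{"dx": 2.4, "dy": 3}, {"dx": 4.8, "dy": 6}, {"dx": 7.2, "dy": 9}, {"dx": 9.6, "dy": 12}, {"dx": 12, "dy": 15}, {"dx": 14.4, "dy": 18}, {"dx": 16.8, "dy": 21}, {"dx": 19.2, "dy": 24}, {"dx": 21.6, "dy": 27}, {"dx": 24, "dy": 30}]'

```text
validation failed for argument at $.ta...
```

Emit:
servo_tool --targets '[{"dx": 2, "dy": 2.6}, {"dx": 4, "dy": 5.2}, {"dx": 6, "dy": 8}, {"dx": 7, "dy": 10}, {"dx": 8, "dy": 11.5}, {"dx": 9.1, "dy": 12.2}, {"dx": 9.1, "dy": 12.2}, {"dx": 9.1, "dy": 12.2}, {"dx": 9.1, "dy": 12.2}, {"dx": 9.1, "dy": 12.2}]'

```text
validation failed for argument at $.ta...
```

```bash
python3 - <<'E'
from h import *
s=r.get_state(); print(s["time_s"],s["tcp_pos"],s["eef_rot"],s["joints"])
img,c,o=look("wrist",["mallet"]); cv2.imwrite("pics/w1.png",img)
print(np.round(c["extrinsics"],3).tolist())
for d in o["mallet"]: print(d["p"],d["extent"])
for p in([.54,-.219,.13],[.54,-.219,.05],list(s["tcp_pos"])): print(proj(c,p))
hsv=cv2.cvtColor(img,cv2.COLOR_BGR2HSV)
q=((hsv[...,0]>3)&(hsv[...,0]<13)&(hsv[...,1]>170)).astype(np.uint8)
n,l,st,ce=cv2.connectedComponentsWithStats(q)
for i in np.argsort(-st[1:,4])[:3]+1: print(st[i],ce[i],atz(c,*ce[i],.13))
E
```

```text
0.8 [ 0.20899369 -0.64181197  0.22660156] [-1.79996701e+02  2.65534571e-03 -1.61962088e+02] [-5.54557153e+01  2.05432019e+01  6.83276918e-01 -1.71022239e-03
 -7.01361571e+01 -1.65057918e+01]
[[-0.311, 0.915, 0.258, 0.138], [0.95, 0.299, 0.086, -0.665], [0.001, 0.272, -0.962, 0.386], [0.0, 0.0, 0.0, 1.0]]
[488.93791794 531.24482147]
[450.23771686 461.28154819]
[255.28388831 243.71644076]
```

View pics/w1.png

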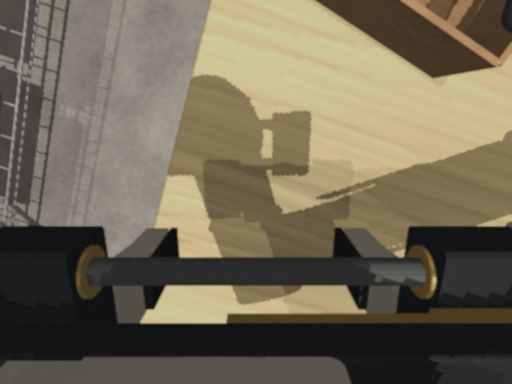

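Both moves were refused, so the wrist picture shows only the bench edge, not the mallet. The rows probably need all five fields.

Emit:
servo_tool --targets '[{"dx": 2.4, "dy": 3, "dz": 0, "spin": 0, "grip": 100}, {"dx": 4.8, "dy": 6, "dz": 0, "spin": 0, "grip": 100}, {"dx": 7.2, "dy": 9, "dz": 0, "spin": 0, "grip": 100}, {"dx": 9.6, "dy": 12, "dz": 0, "spin": 0, "grip": 100}, {"dx": 12, "dy": 15, "dz": 0, "spin": 0, "grip": 100}, {"dx": 14.4, "dy": 18, "dz": 0, "spin": 0, "grip": 100}, {"dx": 16.8, "dy": 21, "dz": 0, "spin": 0, "grip": 100}, {"dx": 19.2, "dy": 24, "dz": 0, "spin": 0, "grip": 100}, {"dx": 21.6, "dy": 27, "dz": 0, "spin": 0, "grip": 100}, {"dx": 24, "dy": 30, "dz": 0, "spin": 0, "grip": 100}]'

```text
time_s: 1.73
tcp_pos: [0.4499, -0.3401, 0.227]
eef_rot: [-180.0, 0.0, -162.0]
contact_force: [0.0, -0.5, 0.1]
gripper_width: 0.0878
```

Emit:
servo_tool --targets '[{"dx": 2, "dy": 2.6, "dz": 0, "spin": 0, "grip": 100}, {"dx": 4, "dy": 5.2, "dz": 0, "spin": 0, "grip": 100}, {"dx": 5, "dy": 8, "dz": 0, "spin": 0, "grip": 100}, {"dx": 7, "dy": 10, "dz": 0, "spin": 0, "grip": 100}, {"dx": 8, "dy": 11.5, "dz": 0, "spin": 0, "grip": 100}, {"dx": 9, "dy": 12.2, "dz": 0, "spin": 0, "grip": 100}, {"dx": 9, "dy": 12.2, "dz": 0, "spin": 0, "grip": 100}, {"dx": 9, "dy": 12.2, "dz": 0, "spin": 0, "grip": 100}, {"dx": 9, "dy": 12.2, "dz": 0, "spin": 0, "grip": 100}, {"dx": 9, "dy": 12.2, "dz": 0, "spin": 0, "grip": 100}]'

```text
time_s: 2.57
tcp_pos: [0.5384, -0.2206, 0.2265]
eef_rot: [180.0, -0.0, -162.0]
contact_force: [0.4, 0.2, -0.0]
gripper_width: 0.0878
```

```bash
cat > w.py <<'E'
from h import *
import sys
s=r.get_state(); print(s["time_s"],s["tcp_pos"],s["eef_rot"],s["joints"])
img,c,o=look("wrist",["mallet"]); cv2.imwrite(sys.argv[1],img)
for d in o["mallet"]: print(d["p"],d["extent"])
for p in([.54,-.219,.13],[.54,-.219,.05],list(s["tcp_pos"])): print(proj(c,p))
hsv=cv2.cvtColor(img,cv2.COLOR_BGR2HSV)
q=((hsv[...,0]>3)&(hsv[...,0]<13)&(hsv[...,1]>170)).astype(np.uint8)
n,l,st,ce=cv2.connectedComponentsWithStats(q)
for i in np.argsort(-st[1:,4])[:3]+1: print(st[i],ce[i],atz(c,*ce[i],.13))
E
python3 w.py pics/w2.png
```

```text
2.5667 [ 0.53838606 -0.22059188  0.2265494 ] [ 1.79994638e+02 -1.09728199e-02 -1.62024364e+02] [-3.03334919e+00  1.18400511e+01 -1.14103855e+01 -1.16657145e-03
 -6.67617293e+01 -6.89905546e+01]
0.6 [230.1, 149.0, 277.8, 209.4]
[256.47970324 198.77973079]
[256.20873811 178.63720893]
[255.35852351 243.60874038]
[ 238  168   31   42 1010] [253.03564356 188.98514851] [ 0.53245761 -0.22462433  0.13      ]
```

View pics/w2.png

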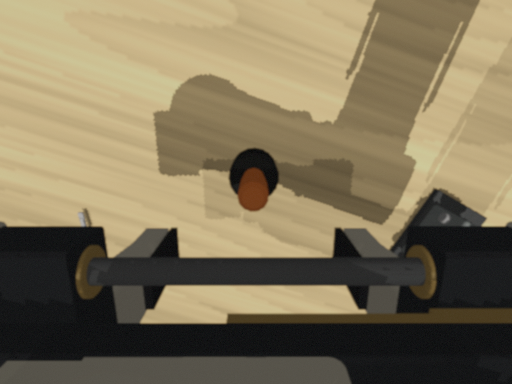

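The wrist view shows the mallet straight ahead, with its handle top at about (253,197) and its head centred at u≈254. That puts the mallet at about (0.539, -0.222). Next I descend and grip.

Emit:
servo_tool --targets '[{"dx": 0.1, "dy": -0.15, "dz": 0, "spin": 0, "grip": 100}, {"dx": 0.1, "dy": -0.15, "dz": -2, "spin": 0, "grip": 100}, {"dx": 0.1, "dy": -0.15, "dz": -4, "spin": 0, "grip": 100}, {"dx": 0.1, "dy": -0.15, "dz": -6, "spin": 0, "grip": 100}, {"dx": 0.1, "dy": -0.15, "dz": -8, "spin": 0, "grip": 100}, {"dx": 0.1, "dy": -0.15, "dz": -10, "spin": 0, "grip": 100}, {"dx": 0.1, "dy": -0.15, "dz": -12, "spin": 0, "grip": 100}, {"dx": 0.1, "dy": -0.15, "dz": -13.5, "spin": 0, "grip": 100}, {"dx": 0.1, "dy": -0.15, "dz": -14, "spin": 0, "grip": 100}, {"dx": 0.1, "dy": -0.15, "dz": -14, "spin": 0, "grip": 100}]'

```text
time_s: 3.5
tcp_pos: [0.539, -0.2216, 0.0853]
eef_rot: [179.9, -0.1, -162.0]
contact_force: [0.1, 0.7, 0.3]
gripper_width: 0.0879
```

Emit:
servo_tool --targets '[{"dx": 0, "dy": 0, "dz": 0, "spin": 0, "grip": 60}, {"dx": 0, "dy": 0, "dz": 0, "spin": 0, "grip": 50}, {"dx": 0, "dy": 0, "dz": 0, "spin": 0, "grip": 40}, {"dx": 0, "dy": 0, "dz": 0, "spin": 0, "grip": 34}, {"dx": 0, "dy": 0, "dz": 0, "spin": 0, "grip": 25}, {"dx": 0, "dy": 0, "dz": 0, "spin": 0, "grip": 10}, {"dx": 0, "dy": 0, "dz": 0, "spin": 0, "grip": 0}, {"dx": 0, "dy": 0, "dz": 0, "spin": 0, "grip": 0}, {"dx": 0, "dy": 0, "dz": 0, "spin": 0, "grip": 0}, {"dx": 0, "dy": 0, "dz": 0, "spin": 0, "grip": 0}]' --squeeze 50

```text
time_s: 4.33
tcp_pos: [0.5401, -0.2214, 0.0866]
eef_rot: [-180.0, 0.0, -162.0]
contact_force: [-0.6, 3.3, -3.2]
gripper_width: 0.027
```

Emit:
servo_tool --targets '[{"dx": 0, "dy": 0, "dz": 0.6, "spin": 0, "grip": 0}, {"dx": 0, "dy": 0, "dz": 2.5, "spin": 0, "grip": 0}, {"dx": 0, "dy": 0, "dz": 5, "spin": 0, "grip": 0}, {"dx": 0, "dy": 0, "dz": 8, "spin": 0, "grip": 0}, {"dx": 0, "dy": 0, "dz": 11, "spin": 0, "grip": 0}, {"dx": 0, "dy": 0, "dz": 14, "spin": 0, "grip": 0}, {"dx": 0, "dy": 0, "dz": 17, "spin": 0, "grip": 0}, {"dx": 0, "dy": 0, "dz": 19.5, "spin": 0, "grip": 0}, {"dx": 0, "dy": 0, "dz": 21, "spin": 0, "grip": 0}, {"dx": 0, "dy": 0, "dz": 21, "spin": 0, "grip": 0}]'

```text
time_s: 5.17
tcp_pos: [0.5411, -0.2217, 0.3005]
eef_rot: [-179.8, 0.3, -161.9]
contact_force: [0.1, 0.1, -3.0]
gripper_width: 0.0273
```

Emit:
servo_tool --targets '[{"dx": 0.2, "dy": 2, "dz": 0, "spin": 0, "grip": 0}, {"dx": 0.5, "dy": 5, "dz": 0, "spin": 0, "grip": 0}, {"dx": 0.8, "dy": 8.5, "dz": 0, "spin": 0, "grip": 0}, {"dx": 1.1, "dy": 12, "dz": 0, "spin": 0, "grip": 0}, {"dx": 1.4, "dy": 15.5, "dz": 0, "spin": 0, "grip": 0}, {"dx": 1.7, "dy": 19, "dz": 0, "spin": 0, "grip": 0}, {"dx": 2, "dy": 22.5, "dz": 0, "spin": 0, "grip": 0}, {"dx": 2.3, "dy": 26, "dz": 0, "spin": 0, "grip": 0}, {"dx": 2.5, "dy": 29, "dz": 0, "spin": 0, "grip": 0}, {"dx": 2.7, "dy": 32, "dz": 0, "spin": 0, "grip": 0}]'

```text
time_s: 6.0
tcp_pos: [0.5658, 0.1004, 0.2946]
eef_rot: [180.0, -0.2, -161.9]
contact_force: [1.8, -0.4, -2.1]
gripper_width: 0.0271
```

Emit:
servo_tool --targets '[{"dx": 0.2, "dy": 3, "dz": 0, "spin": 0, "grip": 0}, {"dx": 0.4, "dy": 6, "dz": 0, "spin": 0, "grip": 0}, {"dx": 0.6, "dy": 9, "dz": 0, "spin": 0, "grip": 0}, {"dx": 0.8, "dy": 11.5, "dz": 0, "spin": 0, "grip": 0}, {"dx": 0.9, "dy": 13.5, "dz": 0, "spin": 0, "grip": 0}, {"dx": 1, "dy": 14.9, "dz": 0, "spin": 0, "grip": 0}, {"dx": 1, "dy": 14.9, "dz": 0, "spin": 0, "grip": 0}, {"dx": 1, "dy": 14.9, "dz": 0, "spin": 0, "grip": 0}, {"dx": 1, "dy": 14.9, "dz": 0, "spin": 0, "grip": 0}, {"dx": 1, "dy": 14.9, "dz": 0, "spin": 0, "grip": 0}]'

```text
time_s: 6.83
tcp_pos: [0.5768, 0.2467, 0.2963]
eef_rot: [-180.0, -0.0, -162.0]
contact_force: [0.4, -0.1, -3.3]
gripper_width: 0.027
```

```bash
python3 - <<'E'
from h import *
s=r.get_state(); print(s["time_s"],s["tcp_pos"],s["eef_rot"],s["joints"],s["contact_force"])
t=np.array(s["tcp_pos"]); ims=[]
for cam in("scene","side"):
    img,c,o=look(cam,["mallet","wedge"])
    for n in o:
        for d in o[n]:
            y,x=np.nonzero(d["mask"]); print(cam,n,d["p"],d["extent"],atz(c,x.mean(),y.mean(),t[2]-.04 if n=="mallet" else .155))
    u,v=proj(c,[.577,.248,.19]); u=int(u);v=int(v)
    cv2.imwrite(f"pics/{cam}1.png",img)
    ims.append(cv2.resize(img[max(v-75,0):v+75,u-50:u+50],(400,600),interpolation=cv2.INTER_CUBIC)); print(u,v, proj(c,t-[0,0,.087]))
cv2.imwrite("pics/b1.png",np.hstack(ims))
E
```

```text
6.8333 [0.57681647 0.24673809 0.29630453] [-1.79992222e+02 -3.42059739e-02 -1.62011018e+02] [ 4.09567485e+01  1.41144534e+01  6.59369255e-01 -6.36023427e-03
 -7.65794452e+01 -1.12966286e+02] [ 0.36537513 -0.1249422  -3.27006108]
scene mallet 0.79 [325.0, 215.9, 361.1, 267.8] [0.58082119 0.24885015 0.25630453]
337 261 [338.8662082  256.35375507]
side mallet 0.61 [145.0, 155.1, 197.3, 246.0] [0.56395787 0.26355707 0.25630453]
side wedge 0.74 [170.5, 251.3, 190.7, 269.8] [0.57660927 0.24903119 0.155     ]
side wedge 0.55 [145.1, 150.7, 194.5, 243.3] [0.64845911 0.15710147 0.155     ]
174 242 [173.30454629 231.29316908]
```

View pics/b1.png

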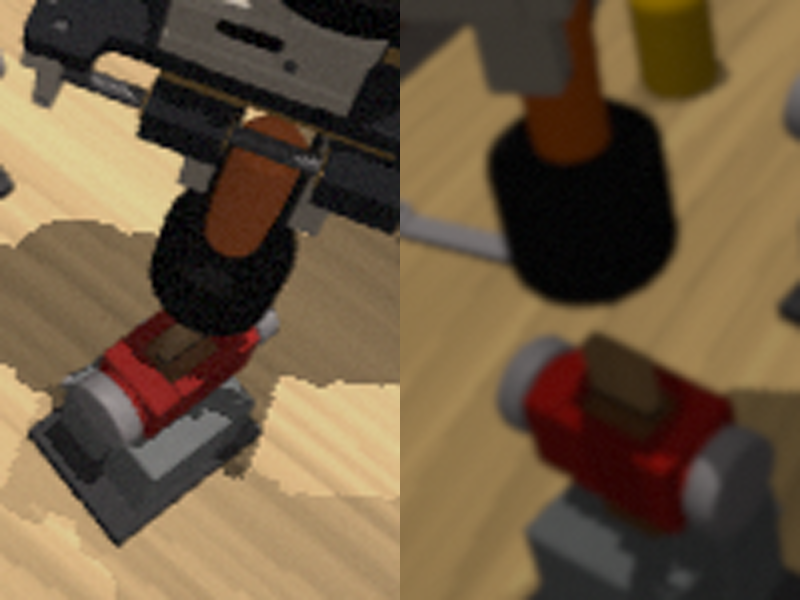

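The mallet hangs upright, centred over the red wedge. The side view shows the wedge top at about (179,253), and the face is about 40 mm above it. Now I press down gradually.

Emit:
servo_tool --targets '[{"dx": 0, "dy": 0.1, "dz": -1, "spin": 0, "grip": 0}, {"dx": 0, "dy": 0.1, "dz": -2, "spin": 0, "grip": 0}, {"dx": 0, "dy": 0.1, "dz": -3, "spin": 0, "grip": 0}, {"dx": 0, "dy": 0.1, "dz": -3.6, "spin": 0, "grip": 0}, {"dx": 0, "dy": 0.1, "dz": -4, "spin": 0, "grip": 0}, {"dx": 0, "dy": 0.1, "dz": -4.3, "spin": 0, "grip": 0}, {"dx": 0, "dy": 0.1, "dz": -4.6, "spin": 0, "grip": 0}, {"dx": 0, "dy": 0.1, "dz": -4.9, "spin": 0, "grip": 0}, {"dx": 0, "dy": 0.1, "dz": -5.2, "spin": 0, "grip": 0}, {"dx": 0, "dy": 0.1, "dz": -5.5, "spin": 0, "grip": 0}]' --squeeze 60

```text
time_s: 7.97
tcp_pos: [0.5775, 0.2488, 0.2432]
eef_rot: [180.0, 0.1, -161.9]
contact_force: [-2.5, -0.3, 6.1]
gripper_width: 0.027
```

Emit:
servo_tool --targets '[{"dx": 0, "dy": 0, "dz": -0.2, "spin": 0, "grip": 0}, {"dx": 0, "dy": 0, "dz": -0.4, "spin": 0, "grip": 0}, {"dx": 0, "dy": 0, "dz": -0.6, "spin": 0, "grip": 0}, {"dx": 0, "dy": 0, "dz": -0.8, "spin": 0, "grip": 0}, {"dx": 0, "dy": 0, "dz": -0.9, "spin": 0, "grip": 0}, {"dx": 0, "dy": 0, "dz": -1, "spin": 0, "grip": 0}, {"dx": 0, "dy": 0, "dz": -1.1, "spin": 0, "grip": 0}, {"dx": 0, "dy": 0, "dz": -1.1, "spin": 0, "grip": 0}, {"dx": 0, "dy": 0, "dz": -1.1, "spin": 0, "grip": 0}, {"dx": 0, "dy": 0, "dz": -1.1, "spin": 0, "grip": 0}]'

```text
time_s: 8.8
tcp_pos: [0.5775, 0.2488, 0.2325]
eef_rot: [180.0, 0.1, -161.9]
contact_force: [-2.6, -0.4, 5.8]
gripper_width: 0.027
```

Emit:
servo_tool --targets '[{"dx": 0, "dy": 0, "dz": -0.1, "spin": 0, "grip": 0}, {"dx": 0, "dy": 0, "dz": -0.2, "spin": 0, "grip": 0}, {"dx": 0, "dy": 0, "dz": -0.3, "spin": 0, "grip": 0}, {"dx": 0, "dy": 0, "dz": -0.35, "spin": 0, "grip": 0}, {"dx": 0, "dy": 0, "dz": -0.4, "spin": 0, "grip": 0}, {"dx": 0, "dy": 0, "dz": -0.4, "spin": 0, "grip": 0}, {"dx": 0, "dy": 0, "dz": -0.4, "spin": 0, "grip": 0}, {"dx": 0, "dy": 0, "dz": -0.4, "spin": 0, "grip": 0}, {"dx": 0, "dy": 0, "dz": -0.4, "spin": 0, "grip": 0}, {"dx": 0, "dy": 0, "dz": -0.4, "spin": 0, "grip": 0}]'

```text
time_s: 9.63
tcp_pos: [0.5776, 0.2489, 0.2287]
eef_rot: [180.0, 0.2, -161.9]
contact_force: [-2.6, 0.1, 6.6]
gripper_width: 0.0271
```

Emit:
servo_tool --targets '[{"dx": 0, "dy": 0, "dz": -0.05, "spin": 0, "grip": 0}, {"dx": 0, "dy": 0, "dz": -0.1, "spin": 0, "grip": 0}, {"dx": 0, "dy": 0, "dz": -0.15, "spin": 0, "grip": 0}, {"dx": 0, "dy": 0, "dz": -0.2, "spin": 0, "grip": 0}, {"dx": 0, "dy": 0, "dz": -0.25, "spin": 0, "grip": 0}, {"dx": 0, "dy": 0, "dz": -0.3, "spin": 0, "grip": 0}, {"dx": 0, "dy": 0, "dz": -0.3, "spin": 0, "grip": 0}, {"dx": 0, "dy": 0, "dz": -0.3, "spin": 0, "grip": 0}, {"dx": 0, "dy": 0, "dz": -0.3, "spin": 0, "grip": 0}, {"dx": 0, "dy": 0, "dz": -0.3, "spin": 0, "grip": 0}]'

```text
time_s: 10.47
tcp_pos: [0.5782, 0.249, 0.2281]
eef_rot: [180.0, 0.3, -161.9]
contact_force: [-6.8, -1.8, 18.5]
gripper_width: 0.0274
```

The force jumped from 6.6 to 18.5 N and the tool stopped with the face at about 0.1415 m, so the wedge is on its stop. Next I lift off and check.

Emit:
servo_tool --targets '[{"dx": 0, "dy": 0, "dz": 0.5, "spin": 0, "grip": 0}, {"dx": 0, "dy": 0, "dz": 1.5, "spin": 0, "grip": 0}, {"dx": 0, "dy": 0, "dz": 3, "spin": 0, "grip": 0}, {"dx": 0, "dy": 0, "dz": 4.5, "spin": 0, "grip": 0}, {"dx": 0, "dy": 0, "dz": 6, "spin": 0, "grip": 0}, {"dx": 0, "dy": 0, "dz": 7, "spin": 0, "grip": 0}, {"dx": 0, "dy": 0, "dz": 7.3, "spin": 0, "grip": 0}, {"dx": 0, "dy": 0, "dz": 7.3, "spin": 0, "grip": 0}, {"dx": 0, "dy": 0, "dz": 7.3, "spin": 0, "grip": 0}, {"dx": 0, "dy": 0, "dz": 7.3, "spin": 0, "grip": 0}]'

```text
time_s: 11.3
tcp_pos: [0.5765, 0.2485, 0.2953]
eef_rot: [-180.0, -0.1, -162.0]
contact_force: [0.5, -0.6, -3.4]
gripper_width: 0.0269
```

```bash
python3 - <<'E'
from h import *
s=r.get_state(); print(s["time_s"],s["tcp_pos"],s["eef_rot"],s["contact_force"])
ims=[]
for cam in("scene","side"):
    img,c,o=look(cam,["wedge"])
    for d in o["wedge"]: print(cam,d["p"],d["extent"])
    u,v=proj(c,[.577,.248,.19]); u=int(u);v=int(v)
    ims.append(cv2.resize(img[max(v-75,0):v+75,u-50:u+50],(400,600),interpolation=cv2.INTER_CUBIC))
cv2.imwrite("pics/b2.png",np.hstack(ims))
E
```

```text
11.3 [0.57652414 0.24848499 0.29530365] [-1.79981360e+02 -1.06053549e-01 -1.61970001e+02] [ 0.48843644 -0.60888494 -3.44648747]
side 0.54 [174.2, 261.7, 189.1, 270.1]
```

View pics/b2.png

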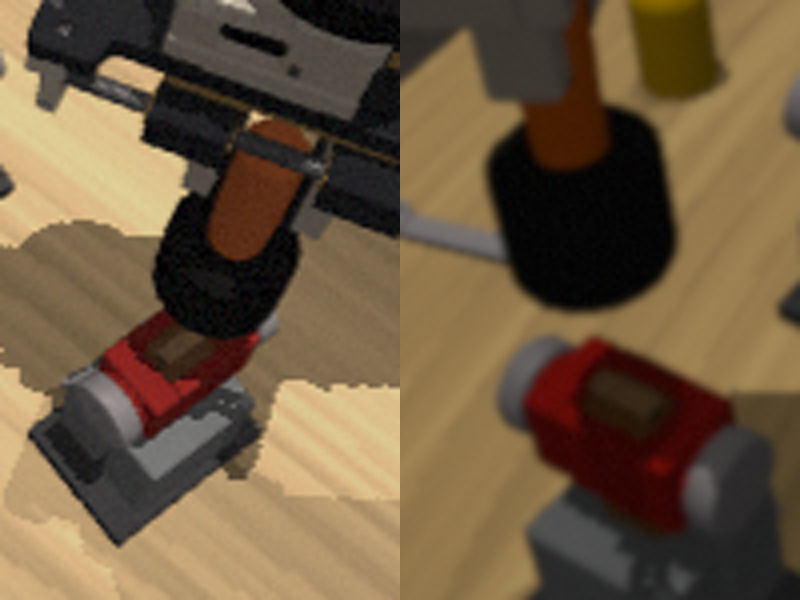

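The wedge now sits nearly flush in the head, and the mallet is still upright and hasn't visibly slipped. I take it back to its old spot.

Emit:
servo_tool --targets '[{"dx": -0.2, "dy": -2, "dz": 0, "spin": 0, "grip": 0}, {"dx": -0.5, "dy": -5, "dz": 0, "spin": 0, "grip": 0}, {"dx": -0.8, "dy": -8.5, "dz": 0, "spin": 0, "grip": 0}, {"dx": -1.1, "dy": -12, "dz": 0, "spin": 0, "grip": 0}, {"dx": -1.4, "dy": -15.5, "dz": 0, "spin": 0, "grip": 0}, {"dx": -1.7, "dy": -19, "dz": 0, "spin": 0, "grip": 0}, {"dx": -2, "dy": -22.5, "dz": 0, "spin": 0, "grip": 0}, {"dx": -2.3, "dy": -26, "dz": 0, "spin": 0, "grip": 0}, {"dx": -2.5, "dy": -29, "dz": 0, "spin": 0, "grip": 0}, {"dx": -2.7, "dy": -32, "dz": 0, "spin": 0, "grip": 0}]'

```text
time_s: 12.33
tcp_pos: [0.5493, -0.0732, 0.2967]
eef_rot: [-180.0, 0.0, -162.0]
contact_force: [0.2, -0.3, -4.1]
gripper_width: 0.0272
```

Emit:
servo_tool --targets '[{"dx": -0.2, "dy": -3, "dz": 0, "spin": 0, "grip": 0}, {"dx": -0.4, "dy": -6, "dz": 0, "spin": 0, "grip": 0}, {"dx": -0.6, "dy": -9, "dz": 0, "spin": 0, "grip": 0}, {"dx": -0.8, "dy": -11.5, "dz": -1, "spin": 0, "grip": 0}, {"dx": -0.9, "dy": -13.5, "dz": -3, "spin": 0, "grip": 0}, {"dx": -1, "dy": -15, "dz": -6, "spin": 0, "grip": 0}, {"dx": -1, "dy": -15, "dz": -9, "spin": 0, "grip": 0}, {"dx": -1, "dy": -15, "dz": -12, "spin": 0, "grip": 0}, {"dx": -1, "dy": -15, "dz": -14, "spin": 0, "grip": 0}, {"dx": -1, "dy": -15, "dz": -16, "spin": 0, "grip": 0}]'

```text
time_s: 13.17
tcp_pos: [0.539, -0.2218, 0.1349]
eef_rot: [180.0, -0.1, -162.0]
contact_force: [-0.5, 0.5, -3.0]
gripper_width: 0.0269
```

Emit:
servo_tool --targets '[{"dx": 0, "dy": 0, "dz": -1, "spin": 0, "grip": 0}, {"dx": 0, "dy": 0, "dz": -2, "spin": 0, "grip": 0}, {"dx": 0, "dy": 0, "dz": -3, "spin": 0, "grip": 0}, {"dx": 0, "dy": 0, "dz": -3.6, "spin": 0, "grip": 0}, {"dx": 0, "dy": 0, "dz": -4, "spin": 0, "grip": 0}, {"dx": 0, "dy": 0, "dz": -4.3, "spin": 0, "grip": 0}, {"dx": 0, "dy": 0, "dz": -4.5, "spin": 0, "grip": 0}, {"dx": 0, "dy": 0, "dz": -4.6, "spin": 0, "grip": 0}, {"dx": 0, "dy": 0, "dz": -4.6, "spin": 0, "grip": 0}, {"dx": 0, "dy": 0, "dz": -4.6, "spin": 0, "grip": 0}]'

```text
time_s: 14.0
tcp_pos: [0.5402, -0.2213, 0.091]
eef_rot: [-180.0, 0.0, -162.0]
contact_force: [-0.6, 0.1, -3.3]
gripper_width: 0.027
```

Emit:
servo_tool --targets '[{"dx": 0, "dy": 0, "dz": -0.1, "spin": 0, "grip": 0}, {"dx": 0, "dy": 0, "dz": -0.2, "spin": 0, "grip": 0}, {"dx": 0, "dy": 0, "dz": -0.3, "spin": 0, "grip": 0}, {"dx": 0, "dy": 0, "dz": -0.4, "spin": 0, "grip": 0}, {"dx": 0, "dy": 0, "dz": -0.45, "spin": 0, "grip": 0}, {"dx": 0, "dy": 0, "dz": -0.5, "spin": 0, "grip": 0}, {"dx": 0, "dy": 0, "dz": -0.5, "spin": 0, "grip": 0}, {"dx": 0, "dy": 0, "dz": -0.5, "spin": 0, "grip": 0}, {"dx": 0, "dy": 0, "dz": -0.5, "spin": 0, "grip": 0}, {"dx": 0, "dy": 0, "dz": -0.5, "spin": 0, "grip": 0}]'

```text
time_s: 14.83
tcp_pos: [0.5402, -0.2215, 0.0864]
eef_rot: [-180.0, 0.0, -161.9]
contact_force: [-1.8, 0.4, 4.7]
gripper_width: 0.0271
```

The force reversed to +4.7 N, so the mallet is on the bench. I open the gripper in place, then rise.

Emit:
servo_tool --targets '[{"dx": 0, "dy": 0, "dz": 0, "spin": 0, "grip": 34}, {"dx": 0, "dy": 0, "dz": 0, "spin": 0, "grip": 38}, {"dx": 0, "dy": 0, "dz": 0, "spin": 0, "grip": 45}, {"dx": 0, "dy": 0, "dz": 0, "spin": 0, "grip": 60}, {"dx": 0, "dy": 0, "dz": 0, "spin": 0, "grip": 80}, {"dx": 0, "dy": 0, "dz": 0, "spin": 0, "grip": 100}, {"dx": 0, "dy": 0, "dz": 0, "spin": 0, "grip": 100}, {"dx": 0, "dy": 0, "dz": 0, "spin": 0, "grip": 100}, {"dx": 0, "dy": 0, "dz": 0, "spin": 0, "grip": 100}, {"dx": 0, "dy": 0, "dz": 0, "spin": 0, "grip": 100}]'

```text
time_s: 15.67
tcp_pos: [0.54, -0.2213, 0.0856]
eef_rot: [180.0, 0.0, -162.0]
contact_force: [0.6, -0.5, 0.3]
gripper_width: 0.0804
```

Emit:
servo_tool --targets '[{"dx": 0, "dy": 0, "dz": 1, "spin": 0, "grip": 100}, {"dx": 0, "dy": 0, "dz": 2, "spin": 0, "grip": 100}, {"dx": 0, "dy": 0, "dz": 4, "spin": 0, "grip": 100}, {"dx": 0, "dy": 0, "dz": 6, "spin": 0, "grip": 100}, {"dx": 0, "dy": 0, "dz": 8, "spin": 0, "grip": 100}, {"dx": 0, "dy": 0, "dz": 10, "spin": 0, "grip": 100}, {"dx": 0, "dy": 0, "dz": 12, "spin": 0, "grip": 100}, {"dx": 0, "dy": 0, "dz": 14, "spin": 0, "grip": 100}, {"dx": 0, "dy": 0, "dz": 14, "spin": 0, "grip": 100}, {"dx": 0, "dy": 0, "dz": 14, "spin": 0, "grip": 100}]'

```text
time_s: 16.5
tcp_pos: [0.5408, -0.2214, 0.2282]
eef_rot: [-179.9, 0.2, -162.0]
contact_force: [-0.1, -0.5, 0.3]
gripper_width: 0.0877
```

```bash
python3 w.py pics/w3.png; python3 - <<'E'
from h import *
img=r.capture("side"); cv2.imwrite("pics/side3.png",img)
E
```

```text
16.5 [ 0.54077138 -0.221427    0.22815672] [-179.90178212    0.21908965 -161.95402826] [-3.09747868e+00  1.18662654e+01 -1.11671394e+01  1.36938248e-02
 -6.67268276e+01 -6.88621217e+01]
0.66 [234.4, 146.6, 279.7, 206.4]
[257.80803056 197.02766911]
[257.27549033 177.12978092]
[254.6255722  245.73434108]
[ 241  165   31   42 1000] [255.827 186.068] [ 0.53109525 -0.22374701  0.13      ]
```

View pics/side3.png

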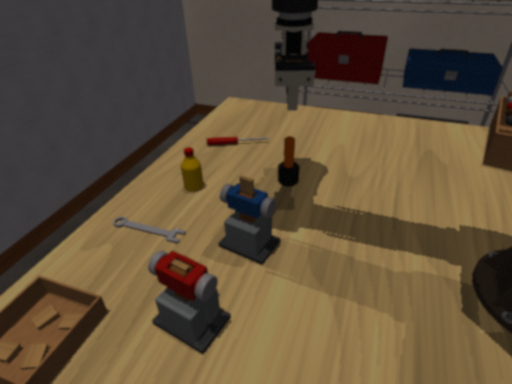

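The mallet stands upright at (289,163) with the gripper clear above it. The red wedge is down at (180,266), and the blue wedge at (247,186) still stands proud as before.

```bash
python3 -c "
from plant import r
print(r.close_job())"
```

```text
the job is handed in; nothing more can be done
None
```

I drove the red hammer's wedge home with the mallet, then stood the mallet back on its original spot, let go and handed the job in at about 16.6 s. I pressed the wedge down in small steps instead of striking it.

- **Wedge:** the force jumped from 6.6 to 18.5 N when the tool stopped. That puts the wedge top at about 0.1415 m against the 0.142 m stop, worked out from the tool height. Both cameras then showed the wedge nearly flush.
- **Mallet:** the final pictures show it standing upright with the gripper open about 10 cm above its handle top. The contact force was about 0.
- **Blue wedge:** it looked the same as at the start, though I checked it only by eye.
- **What went wrong:** my first two move calls were refused because the rows lacked fields, with no effect on the scene. The wedge was also missed or given a low score in some pictures, so I relied on the force and height readings there.

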